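Charge the hot wax warmer

ROBOT

A 6-joint arm with a two-finger parallel gripper is mounted at the origin on the work surface. World frame = base frame: x ahead of the robot, y to its left, z up, the work surface at z = 0. Lengths are in m, angles in rad, forces in N, time in s.
With the tool pointing down it reaches from about 0.25 to 0.775 m from the base axis. Payload 4 kg.
Tool frame: the origin (TCP) lies midway between the tips of the shut fingers; the grasp point (between the pads) lies 19 mm behind it; z points along the fingers, y is the line along which they close (so a half turn about z gives the same grasp; the last joint's range is limited). The gripper opens to 85 mm and grips with 20 to 120 N. Pads are 22 mm wide; open, the fingers measure 114 mm over their backs; the gripper's body (76 mm by 85 mm) begins 54 mm behind the grasp point. The pads swing forward as they close: fully open they stand 13 mm farther back than shut.
Start: joints at [1.004, 0.087, 1.371, -0, 1.684, -0.103], TCP at [0.246, 0.492, 0.231] pointing down, gripper open.
Joint ranges: [-3.1, 3.1], [-0.76, 2.03], [0.27, 2.55], [-1.08, 4.22], [0.17, 2.65], [-2.57, 2.57]. Speed limits (rad/s): [2.79, 2.79, 3.14, 3.14, 3.14, 3.14].

INTERFACE

Orientations are given as a unit quaternion [x, y, z, w].
In Python, from bench import manip gives the robot as it stands.
- The arm moves only by the shell command python3 -m creep 'ROWS' [OPENING]. ROWS is JSON, a list of rows, each a list of 4 numbers: the shift along the tool's x, y, z in mm, then the turn about the tool's z in rad. A call has 1 to 12 rows; each row is the pose to reach, as a shift and turn from the pose commanded when the call began, along the tool's axes at that moment; what a row does not reach only later rows make up. A row lasts 1/10 s, in which the tool goes at most 50 mm and 8.59 degrees, less where a joint would pass 70% of its speed; a pose out of reach is approached as far as the arm can. A call with a gripper value outside its range is refused whole. OPENING is the finger opening in mm, from 0 to 85.4, set as the call begins (- or left out, the last holds). The fingers move at their own pace and stop on an object; the grip force is fixed at half the most. Time passes only in rows, so rows that repeat a pose let the fingers close. It gives the time, the measured TCP pose, the force, the opening and the grip force at its end, in the units of the state.
- manip.get_obs(): the state, without advancing time (a new reading comes with each control period).
- manip.camera(name): name is "scene" or "top"; returns the picture (384x512x3 uint8, red, green, blue); there is no depth.
- manip.camera_params(name): a dict with "fx", "fy", "cx", "cy" (pixels), "cam_to_world" (4x4, takes a point from camera to world coordinates). Camera axes: x right, y down, z forward; pixel columns grow to the right and rows downward; lengths in m; the calibration is good to about 2 mm. A picture is of the moment at which its call begins. camera_params takes no time and is no camera call.
- manip.hand_in(): hands the job in; it is judged then, once.
The state is a dict: "time": time; "joints": joint angles; "joint_vel": joint speeds; "joint_efforts": joint torques, N m; "eef_pos": TCP position; "eef_rot": TCP orientation; "ft_force": force on the tool from outside, world axes, zero at the start; "ft_torque": the same for the moment, N m; "finger_gap": finger opening in m; "grip_force": force on a finger pad.
Only numpy, scipy, OpenCV 4.12 (cv2) and the standard library are available. Lean on these libraries where they do the work, as an engineer would, in place of code of your own. Each camera call takes 0.05 s, during which the arm holds its last target. There are 200 camera calls.

TASK

Put the cake of wax into the hot wax warmer on the shoe repairer's bench: with the lid lifter, lift the hot lid by its loop, keep it level, and set it down gently in the middle of the round cork mat; hang the lifter back on its stand the way it hung, then lay the wax cake flat on the floor of the open well without dropping it. The lid is hot, so only the lifter may touch it, and leave everything else on the bench where it is.

Things in the scene. Friction and masses are not known exactly. Their poses are not given: they have to be found in the camera images.
- warmer: Fixed round steel wax warmer, 168 mm across, 75 mm high; a small grey control box on its -x side reaches, with its dial, 115 mm from the axis. Origin: centre of its underside; z up. Round well 132 mm across, from the rim (75 mm up) down to a flat floor 30 mm above the table. In the middle of the bench beside the mat; which of them is left varies.
- warmer_floor (a point): Centre of the floor of the warmer's well, 30 mm above the table, axes those of the warmer.
- lid: Loose round steel lid, 0.22 to 0.35 kg, closing the warmer at the start. Origin: centre of the underside of its boss, 67 mm above the table then. Boss 112 mm across, 8 mm deep, inside the well with 10 mm play all round; plate above it 148 mm across, z = 8 to 12 mm, resting on the rim. An upright square loop handle stands on the plate (see point lid_loop).
- lid_loop (a point): Middle of the axis of the loop's top bar, 54 mm above the lid's origin; axes those of the lid. The loop is 8 mm round bar in the lid's y-z plane: legs at y = +-28 mm, top bar along y, level for 40 mm. Opening under the bar 48 mm wide, 38 mm high (z = 12 to 50 mm of the lid), free from both sides along the lid's x.
- mat: Fixed round cork heat mat, 160 mm across, 12 mm thick. Origin: centre of its underside, on the table; its top is 12 mm up.
- stand: Fixed lifter stand: base 100 x 100 x 8 mm with two upright wooden side plates, each 60 mm along x, 10 mm thick, at y = +-32 mm, tops 100 mm above the table; the 54 mm gap between them is open at the top and both x ends. Origin: centre of its underside. At the far left or far right of the bench, the wax cake at the other end.
- lifter: Loose lid lifter, 0.16 to 0.25 kg, hanging on the stand at the start, axes alike. Origin: centre of the underside of its steel guard plate (50 mm along x, 84 along y, 5 thick), which lies on the tops of both side plates, origin 100 mm up. On it an upright wooden grip, 44 mm along x, 22 along y (grasp across y from above), z = 5 to 55 mm. The hook below: point lifter_blade.
- lifter_blade (a point): Where the loop's bar should lie on the blade's top face: 80 mm straight below the lifter's origin, axes alike. A shank 18 mm wide at x = -27 to -21 mm joins guard and blade. The level blade is 24 mm wide (y), 4 mm thick, x = -27 to +21 mm; its free end points to +x and has a lip standing 8 mm up (x = 17 to 21 mm).
- cake: Loose bar of hard brown wax, 70 mm along x, 26 mm along y, 32 mm high, about 0.06 kg, lying on the table. Origin: centre of its underside. Grasp across y from above.
- jar: Bystander: amber glass jar, 60 mm across, 50 mm high, in front of the middle of the bench. Origin: centre of its underside.
- tin: Bystander: flat metal tin with a pale top, 72 mm across, 26 mm high, near the back. Origin: centre of its underside.
- ink: Bystander: black bottle, 48 mm across, 110 mm high, back left. Origin: centre of its underside.
- sander: Bystander: cork sanding block 100 x 60 x 35 mm, back right; larger than the wax cake. Origin: centre of its underside.
- brush: Bystander: wooden shoe brush, 180 x 50 x 42 mm, black bristles down, lying along y at the back, right of the tin.
- hammer: Bystander: hammer, 180 mm long, lying along y in front of the middle, left of the jar.
Things that resemble listed ones, but are neither listed nor needed, are in the scene too. What is meant by the mat is not turquoise, and is the larger of those in its own colour.

How it is judged:
By the outcome, as a careful person would: the job done as asked, in the order asked, and still so for the second after the job is handed in, with the robot touching nothing.
It also fails if it takes over 72 s, if anything falls off the work surface, if the arm or the gripper's body presses on something with over 40 N, if the wrist force passes 120 N, or if a joint passes its speed limit or range.

## Working session

There is one attempt and no reset: what is moved stays moved. The work goes in short steps, Python scripts to look and compute and a shell command to move; the robot and the scene stay as the last step left them, time stands still between calls to the robot, and variables do not carry over. Pictures are saved under pics/ and viewed, at most 10 in all, crops included, and the job is handed in when it is done.

```bash
ls; mkdir -p pics; python3 - <<'E'
from bench import manip
import cv2,numpy as np
np.set_printoptions(precision=4,suppress=True)
for n in("scene","top"):
    im=manip.camera(n); cv2.imwrite(f"pics/{n}0.png",im[:,:,::-1]); p=manip.camera_params(n); print(n,p["fx"],p["fy"],p["cx"],p["cy"]);print(p["cam_to_world"])
o=manip.get_obs();print(o["time"],o["eef_pos"],o["eef_rot"],o["ft_force"],o["finger_gap"])
E
```

```text
pics
scene 383.52932823461583 383.52932823461583 258.1548582753362 198.09629946870692
[[ 0.3995  0.6823 -0.6122  1.1749]
 [ 0.9167 -0.3031  0.2604 -0.2783]
 [-0.0079 -0.6652 -0.7466  0.9353]
 [ 0.      0.      0.      1.    ]]
top 363.7341969388536 363.7341969388536 252.1394566034736 193.08949435394825
[[ 0.0084 -0.9909  0.1345  0.378 ]
 [-0.9999 -0.0092 -0.0056 -0.0132]
 [ 0.0068 -0.1344 -0.9909  1.1299]
 [ 0.      0.      0.      1.    ]]
0.1 [0.2458 0.4915 0.2302] [ 0.2298  0.9732 -0.001  -0.0003] [ 0.6014 -0.6884  0.5279] 0.08518657716113728
```

View pics/top0.png

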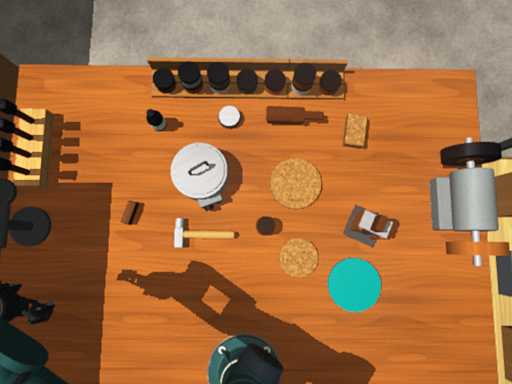

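View pics/scene0.png

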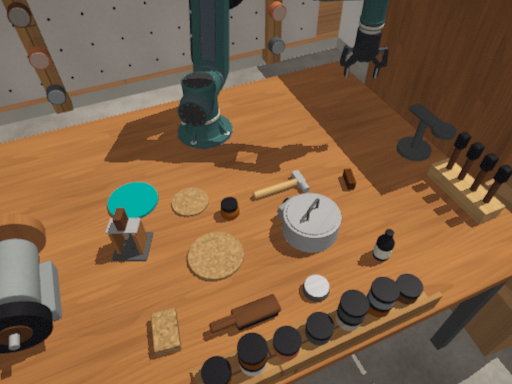

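```bash
python3 - <<'E'
import cv2,numpy as np
t=cv2.imread("pics/top0.png");s=cv2.imread("pics/scene0.png")
def c(im,x,y,w,h,W,H): return cv2.resize(im[y:y+h,x:x+w],(W,H),interpolation=cv2.INTER_CUBIC)
A=np.hstack([c(t,335,190,80,60,400,300),c(t,160,135,80,60,400,300)][:2])
B=np.hstack([c(s,90,195,80,75,320,300),c(s,270,180,80,75,320,300),c(t,116,190,32,60,160,300)])
cv2.imwrite("pics/c0.png",np.vstack([A,B]))
E
```

```text
(no output)
```

View pics/c0.png

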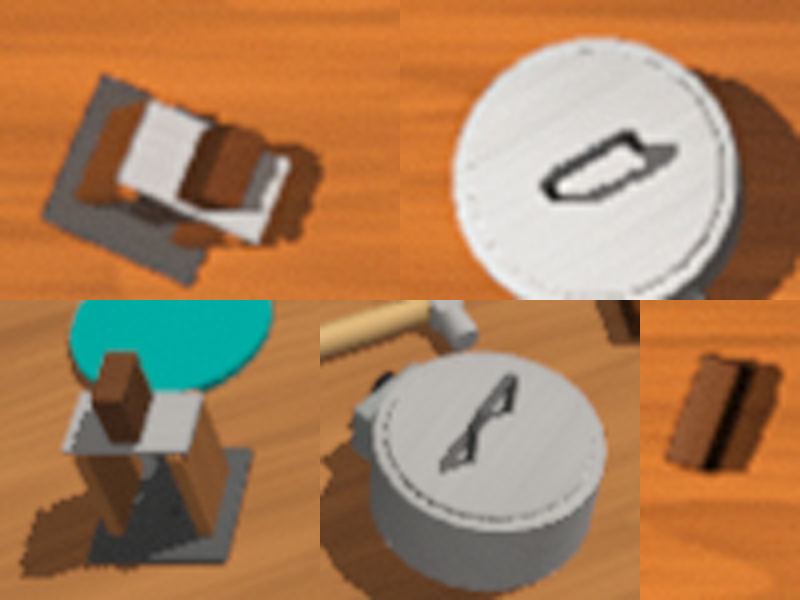

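```bash
cat > h.py <<'E'
from bench import manip
import cv2,numpy as np,math
np.set_printoptions(precision=4,suppress=True)
P={n:manip.camera_params(n) for n in("scene","top")}
def ray(n,u,v):
    p=P[n];T=p["cam_to_world"];return T[:3,3],T[:3,:3]@np.array([(u-p["cx"])/p["fx"],(v-p["cy"])/p["fy"],1])
def onz(n,u,v,z):
    c,d=ray(n,u,v);return c+d*(z-c[2])/d[2]
def pix(n,X):
    p=P[n];T=p["cam_to_world"];q=T[:3,:3].T@(np.array(X)-T[:3,3]);return np.array([p["fx"]*q[0]/q[2]+p["cx"],p["fy"]*q[1]/q[2]+p["cy"]])
E
python3 - <<'E'
from h import *
t=cv2.imread("pics/top0.png");s=cv2.imread("pics/scene0.png")
g=lambda C,z,o=(335,190):[print(n,onz("top",o[0]+a/5,o[1]+b/5,z)[:2]) for n,(a,b) in C.items()]
g(dict(b1=(105,75),b2=(42,215),b3=(192,285)),.008)
g(dict(g1=(150,100),g2=(118,180),g3=(262,243),g4=(290,158)),.105)
# mat & lid & cake by masks
hsv=cv2.cvtColor(t,cv2.COLOR_BGR2HSV)
def big(m,box):
    mm=np.zeros_like(m);x,y,w,h=box;mm[y:y+h,x:x+w]=m[y:y+h,x:x+w]
    return max(cv2.findContours(mm,cv2.RETR_EXTERNAL,cv2.CHAIN_APPROX_NONE)[0],key=cv2.contourArea)
print(hsv[183,296],hsv[140,296],hsv[150,190],hsv[212,128],hsv[225,130])
cork=cv2.inRange(hsv,(12,60,120),(25,185,255));c=big(cork,(262,150,70,65));e=cv2.fitEllipse(c);print("mat",e,onz("top",*e[0],.012))
lid=cv2.inRange(hsv,(0,0,195),(180,40,255));c=big(lid,(165,135,70,70));e=cv2.fitEllipse(cv2.convexHull(c));print("lid",e,onz("top",*e[0],.079))
ck=cv2.inRange(hsv,(0,0,0),(180,255,125));c=big(ck,(118,195,28,35));r=cv2.minAreaRect(c);print("cake",r,[onz("top",*q,.016)[:2] for q in cv2.boxPoints(r)])
for n,(a,b) in dict(l1=(545,185),l2=(632,135)).items(): print(n,onz("top",160+(a-400)/5,135+b/5,.121))
for n,(a,b) in dict(l1=(445,470),l2=(512,380)).items(): print(n,onz("scene",270+(a-320)/4,180+(b-300)/4,.121))
A=cv2.resize(s[205:265,100:160],(600,600),interpolation=cv2.INTER_CUBIC);A=(255*(A/255.)**.5).astype('uint8');cv2.imwrite("pics/c1.png",A)
E
```

```text
b1 [ 0.4959 -0.3423]
b2 [ 0.4091 -0.301 ]
b3 [ 0.3673 -0.3918]
g1 [ 0.4718 -0.339 ]
g2 [ 0.4264 -0.3194]
g3 [ 0.3919 -0.3992]
g4 [ 0.4396 -0.417 ]
[ 17 160 223] [ 13 193 213] [ 17   8 217] [ 12 168 137] [ 13 202 196]
mat ((295.13116455078125, 183.0897979736328), (50.19097900390625, 51.306480407714844), 114.90003967285156) [ 0.5624 -0.1532  0.012 ]
lid ((198.4420928955078, 170.08917236328125), (54.433170318603516, 55.86867141723633), 58.92305374145508) [0.5874 0.1392 0.079 ]
cake ((135.1099853515625, 213.22998046875), (13.57645034790039, 23.05168342590332), 8.130102157592773) [array([0.4315, 0.3619]), array([0.5016, 0.3557]), array([0.496 , 0.3142]), array([0.426 , 0.3207])]
l1 [0.5732 0.1595 0.121 ]
l2 [0.6025 0.1113 0.121 ]
l1 [0.6348 0.0765 0.121 ]
l2 [0.5825 0.1574 0.121 ]
```

View pics/c1.png

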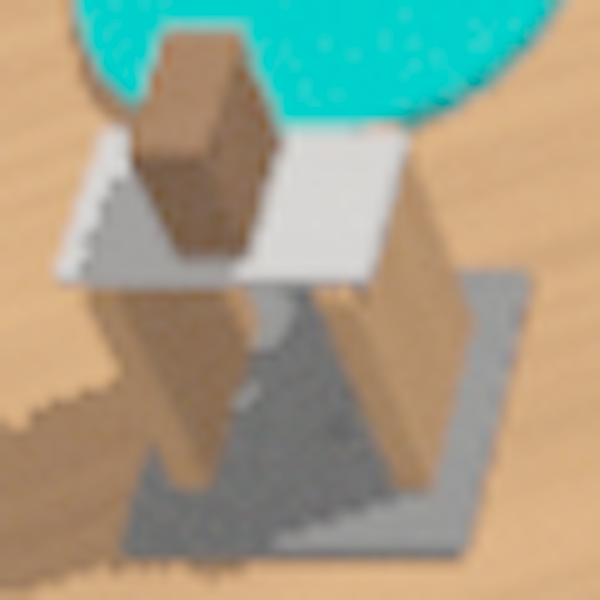

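```bash
cat >> h.py <<'E'
def psi(R):
    x,y,z,w=R; return math.atan2(2*(x*y+z*w),1-2*(y*y+z*z))-math.pi  # tool x angle - 180
def go(x,y,z,deg=None):
    o=manip.get_obs();p=o["eef_pos"];a=psi(o["eef_rot"]);d=np.array([x,y])-p[:2]
    xt=np.array([-math.cos(a),-math.sin(a)]);yt=np.array([-math.sin(a),math.cos(a)])
    t=0 if deg is None else a-math.radians(deg); t=(t+math.pi)%(2*math.pi)-math.pi
    print("rows: %.1f %.1f %.1f  turn %.3f  psi now %.1f"%(1e3*d@xt,1e3*d@yt,1e3*(p[2]-z),t,math.degrees(a)),"pos",p,"t",o["time"])
def loc(c,deg,q,z0=0):
    a=math.radians(deg);return np.array([c[0]+q[0]*math.cos(a)-q[1]*math.sin(a),c[1]+q[0]*math.sin(a)+q[1]*math.cos(a),z0+q[2]])
E
python3 - <<'E'
from h import *
for w in(-24.5,155.5):
    print(w)
    for q in[(-.024,0,.09),(-.024,0,.06),(-.024,0,.02),(.019,0,.028),(.019,0,.018),(-.027,0,.018)]:
        print(q,(pix("scene",loc((.432,-.368),w,q))-[100,205])*10,(pix("top",loc((.432,-.368),w,q))-[335,190])*5)
go(.432,-.368,.25,-24.5)
E
```

```text
-24.5
(-0.024, 0, 0.09) [258.7504 160.9593] [178.7098 210.3661]
(-0.024, 0, 0.06) [286.4895 225.8033] [161.8306 211.8098]
(-0.024, 0, 0.02) [321.7656 308.266 ] [140.7363 213.6141]
(0.019, 0, 0.028) [279.3236 413.8692] [172.0436 148.6729]
(0.019, 0, 0.018) [288.4076 433.7189] [166.714  149.6829]
(-0.027, 0, 0.018) [325.8615 304.0307] [137.8282 218.1904]
155.5
(-0.024, 0, 0.09) [215.4896 299.303 ] [210.6612 134.0762]
(-0.024, 0, 0.06) [244.9635 363.1847] [192.9905 137.6266]
(-0.024, 0, 0.02) [282.3929 444.3093] [170.8991 142.0653]
(0.019, 0, 0.028) [310.8212 305.9612] [148.0109 205.7207]
(0.019, 0, 0.018) [319.4936 326.0803] [142.8733 206.2251]
(-0.027, 0, 0.018) [281.681  457.0108] [171.7072 137.8405]
rows: -551.0 -685.4 -19.8  turn -0.036  psi now -26.6 pos [0.2458 0.4915 0.2302] t 0.1
```

```bash
python3 -m creep '[[-551,-685,-20,-0.036],[-551,-685,-20,-0.036],[-551,-685,-20,-0.036],[-551,-685,-20,-0.036],[-551,-685,-20,-0.036],[-551,-685,-20,-0.036],[-551,-685,-20,-0.036],[-551,-685,-20,-0.036],[-551,-685,-20,-0.036],[-551,-685,-20,-0.036],[-551,-685,-20,-0.036],[-551,-685,-20,-0.036]]' 60
python3 -c "
from h import *
go(.432,-.368,.25,-24.5)"
```

```text
time: 1.3
eef_pos: [0.3729, -0.0963, 0.2448]
eef_rot: [0.213, 0.977, 0.0, 0.0]
ft_force: [0.7, 0.2, -0.1]
finger_gap: 0.0596
grip_force: 0.0
rows: -166.6 -222.6 -5.2  turn -0.001  psi now -24.5 pos [ 0.3729 -0.0963  0.2448] t 1.3
```

```bash
python3 -m creep '[[-160,-215,-5,0],[-160,-215,-5,0],[-160,-215,-5,0],[-160,-215,-5,0],[-160,-215,-5,0],[-160,-215,-5,0],[-160,-215,-5,0],[-160,-215,-5,0]]'
python3 - <<'E'
from h import *
t=manip.camera("top");s=manip.camera("scene");cv2.imwrite("pics/s1t.png",t[:,:,::-1]);cv2.imwrite("pics/s1s.png",s[:,:,::-1])
go(.432,-.368,.19,-24.5)
f=lambda im,x,y,w,h,W,H:cv2.resize(im[y:y+h,x:x+w,::-1],(W,H),interpolation=cv2.INTER_CUBIC)
cv2.imwrite("pics/c2.png",np.hstack([f(t,335,180,80,80,400,400),f(s,70,170,90,100,360,400)]))
E
```

```text
time: 2.1
eef_pos: [0.4293, -0.3559, 0.249]
eef_rot: [0.212, 0.977, 0.001, -0.001]
ft_force: [-0.1, 0.1, -0.4]
finger_gap: 0.0598
grip_force: 0.0
rows: -7.6 -10.7 60.0  turn 0.001  psi now -24.4 pos [ 0.4296 -0.3551  0.25  ] t 2.2
```

View pics/c2.png

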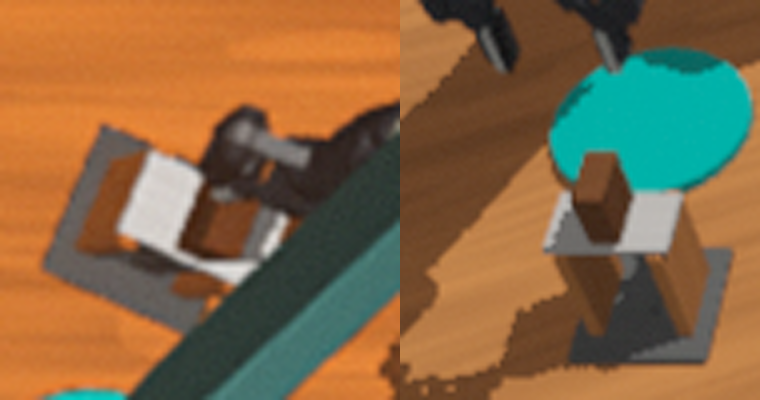

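```bash
python3 -m creep '[[-8,-11,20,0],[-8,-11,60,0],[-8,-11,90,0],[-8,-11,110,0],[-8,-11,125,0],[-8,-11,134,0],[-8,-11,134,0],[-8,-11,134,0]]'
python3 -c "
from h import *
go(.432,-.368,.114,-24.5)"
```

```text
time: 3.0
eef_pos: [0.4329, -0.3699, 0.1172]
eef_rot: [0.212, 0.977, -0.001, 0.001]
ft_force: [0.4, -0.3, 0.5]
finger_gap: 0.0597
grip_force: 0.0
rows: 1.6 1.3 3.2  turn 0.000  psi now -24.5 pos [ 0.4329 -0.3699  0.1172] t 3.0
```

```bash
python3 -m creep '[[0,0,2,0],[0,0,2,0],[0,0,2,0],[0,0,2,0],[0,0,2,0],[0,0,2,0],[0,0,2,0],[0,0,2,0]]' 0
python3 -c "
from h import *
go(.432,-.368,.114,-24.5)"
```

```text
time: 3.8
eef_pos: [0.4328, -0.3699, 0.1149]
eef_rot: [0.212, 0.977, -0.0, 0.001]
ft_force: [0.9, 1.4, 5.6]
finger_gap: 0.0212
grip_force: 59.4
rows: 1.6 1.4 0.9  turn -0.000  psi now -24.5 pos [ 0.4328 -0.3699  0.1149] t 3.8
```

```bash
python3 -m creep '[[0,0,-10,0],[0,0,-30,0],[0,0,-60,0],[0,0,-90,0],[0,0,-115,0],[0,0,-130,0],[0,0,-130,0],[0,0,-130,0]]'
python3 - <<'E'
from h import *
t=manip.camera("top");s=manip.camera("scene");cv2.imwrite("pics/s2t.png",t[:,:,::-1]);cv2.imwrite("pics/s2s.png",s[:,:,::-1])
o=manip.get_obs();print(o["ft_force"],o["finger_gap"])
# lid: refine loop & warmer from top picture
hsv=cv2.cvtColor(cv2.imread("pics/top0.png"),cv2.COLOR_BGR2HSV)
L=loc((.587,.139),31,(-.075,0,.0));go(L[0],L[1],.245,31)
s0=cv2.imread("pics/scene0.png")
f=lambda im,x,y,w,h,W,H:cv2.resize(im[y:y+h,x:x+w],(W,H),interpolation=cv2.INTER_CUBIC)
t0=cv2.imread("pics/top0.png")
cv2.imwrite("pics/c3.png",np.hstack([f(t0,180,150,40,40,400,400),f(s0,285,190,55,55,400,400)]))
E
```

```text
time: 4.6
eef_pos: [0.4319, -0.3694, 0.2425]
eef_rot: [0.212, 0.977, 0.001, -0.001]
ft_force: [-0.1, -0.4, -2.6]
finger_gap: 0.0217
grip_force: 58.9
[-0.2661 -0.4343 -2.9238] 0.021139805052925436
rows: 111.9 464.9 -3.6  turn -0.969  psi now -24.5 pos [ 0.4316 -0.369   0.2414] t 4.7
```

View pics/c3.png

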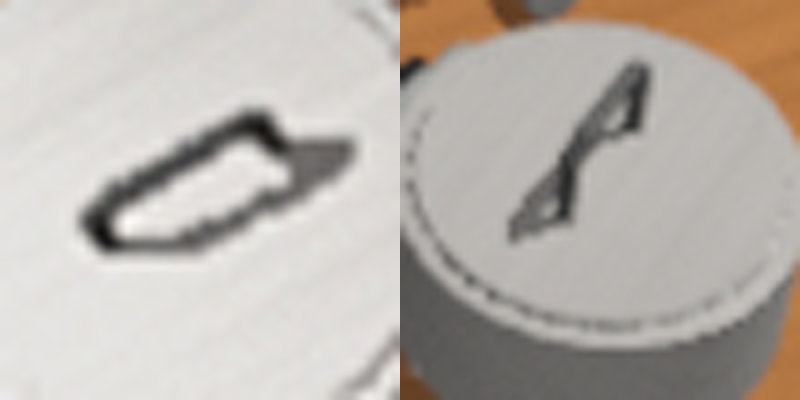

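```bash
python3 - <<'E'
from h import *
def rep(a,b): m=(a+b)/2;d=(a-b) if a[1]>b[1] else b-a;print(a,b,"mid",m,"len",np.hypot(*d[:2]),"yaw",math.degrees(math.atan2(-d[0],d[1])))
rep(onz("top",180+9.0,150+21.5,.121),onz("top",180+26.2,150+11.8,.121))
rep(onz("scene",285+245/7.27,190+68/7.27,.121),onz("scene",285+167/7.27,190+162/7.27,.121))
rep(onz("top",180+10.5,150+24.3,.079),onz("top",180+28.3,150+14.8,.079))
rep(onz("scene",285+232/7.27,190+130/7.27,.079),onz("scene",285+167/7.27,190+218/7.27,.079))
s=cv2.imread("pics/s2s.png")
E
```

```text
[0.5747 0.1596 0.121 ] [0.6031 0.1118 0.121 ] mid [0.5889 0.1357 0.121 ] len 0.05553198062103453 yaw 30.74544700606724
[0.5812 0.1604 0.121 ] [0.6107 0.11   0.121 ] mid [0.5959 0.1352 0.121 ] len 0.05844865903689537 yaw 30.36145762859017
[0.5746 0.1621 0.079 ] [0.6035 0.1106 0.079 ] mid [0.589  0.1364 0.079 ] len 0.059032898540905085 yaw 29.338911957222138
[0.5775 0.1618 0.079 ] [0.6066 0.1165 0.079 ] mid [0.5921 0.1392 0.079 ] len 0.05393443844649027 yaw 32.71108333732451
```

```bash
python3 -m creep '[[113,460,0,-0.96],[113,460,0,-0.96],[113,460,0,-0.96],[113,460,0,-0.96],[113,460,0,-0.96],[113,460,0,-0.96],[113,460,0,-0.96],[113,460,0,-0.96],[113,460,0,-0.96],[113,460,0,-0.96],[113,460,0,-0.96],[113,460,0,-0.96]]'
python3 - <<'E'
from h import *
L=loc((.590,.1365),30.5,(-.060,0,.0));go(L[0],L[1],.195,30.5)
E
```

```text
time: 5.9
eef_pos: [0.5196, 0.096, 0.2422]
eef_rot: [-0.264, 0.965, -0.0, -0.002]
ft_force: [0.7, -0.5, -3.3]
finger_gap: 0.0216
grip_force: 59.9
rows: -21.2 -0.8 47.2  turn 0.001  psi now -329.4 pos [0.5196 0.096  0.2422] t 5.9
```

```bash
python3 -m creep '[[-8,-1,10,0],[-16,-1,25,0],[-16,-1,40,0],[-16,-1,47,0],[-16,-1,47,0],[-16,-1,47,0],[-16,-1,47,0]]'
python3 - <<'E'
from h import *
t=manip.camera("top");s=manip.camera("scene");cv2.imwrite("pics/s3t.png",t[:,:,::-1]);cv2.imwrite("pics/s3s.png",s[:,:,::-1])
L=loc((.590,.1365),30.5,(0,0,.0));go(L[0],L[1],.195,30.5)
f=lambda im,x,y,w,h,W,H:cv2.resize(im[y:y+h,x:x+w,::-1],(W,H),interpolation=cv2.INTER_CUBIC)
cv2.imwrite("pics/c4.png",np.hstack([f(t,160,135,80,80,400,400),f(s,260,160,80,80,400,400)]))
E
```

```text
time: 6.6
eef_pos: [0.535, 0.1029, 0.1979]
eef_rot: [-0.263, 0.965, -0.0, 0.001]
ft_force: [0.2, -0.5, -1.5]
finger_gap: 0.021
grip_force: 59.8
rows: -64.3 0.9 3.0  turn -0.000  psi now -329.5 pos [0.535 0.103 0.198] t 6.7
```

View pics/c4.png

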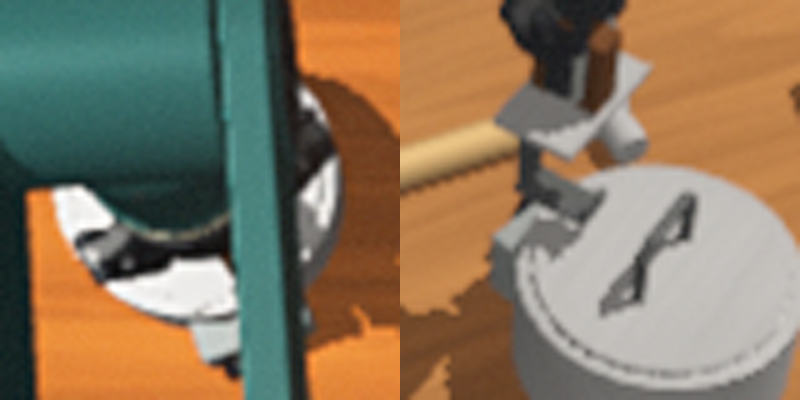

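```bash
python3 - <<'E'
from h import *
for q in[(.019,.012,-.072),(.019,-.012,-.072),(-.025,.042,.005),(.025,.042,.005),(-.025,-.042,.005),(.025,-.042,.005),(.083,.0,-.065)]:
    X=loc((.535,.103),30.5,q,.183);print(q,X,(pix("scene",X)-[260,160])*5+[400,0])
E
```

```text
(0.019, 0.012, -0.072) [0.5453 0.123  0.111 ] [603.7934 185.4174]
(0.019, -0.012, -0.072) [0.5575 0.1023 0.111 ] [581.5675 210.9498]
(-0.025, 0.042, 0.005) [0.4921 0.1265 0.188 ] [575.5158  28.2762]
(0.025, 0.042, 0.005) [0.5352 0.1519 0.188 ] [652.0721  64.4613]
(-0.025, -0.042, 0.005) [0.5348 0.0541 0.188 ] [492.2842 115.6659]
(0.025, -0.042, 0.005) [0.5779 0.0795 0.188 ] [570.607  155.1499]
(0.083, 0.0, -0.065) [0.6065 0.1451 0.118 ] [691.4048 239.8298]
```

```bash
python3 -m creep '[[0,1,3,0],[-12,1,4,0],[-25,1,4,0],[-38,1,4,0],[-50,1,4,0],[-59,1,4,0],[-63,1,4,0],[-63,1,4,0],[-63,1,4,0]]'
python3 - <<'E'
from h import *
s=manip.camera("scene");cv2.imwrite("pics/s4s.png",s[:,:,::-1])
L=loc((.590,.1365),30.5,(0,0,.0));go(L[0],L[1],.195,30.5);o=manip.get_obs();print(o["ft_force"])
f=lambda im,x,y,w,h,W,H:cv2.resize(im[y:y+h,x:x+w,::-1],(W,H),interpolation=cv2.INTER_CUBIC)
cv2.imwrite("pics/c5.png",f(s,270,150,80,80,400,400))
E
```

```text
time: 7.6
eef_pos: [0.5882, 0.1358, 0.1929]
eef_rot: [-0.263, 0.965, -0.0, -0.0]
ft_force: [0.2, 0.7, -3.1]
finger_gap: 0.0213
grip_force: 59.8
rows: -2.0 -0.3 -2.0  turn -0.000  psi now -329.5 pos [0.5881 0.1358 0.193 ] t 7.65
[-0.271   1.2581 -2.3334]
```

View pics/c5.png

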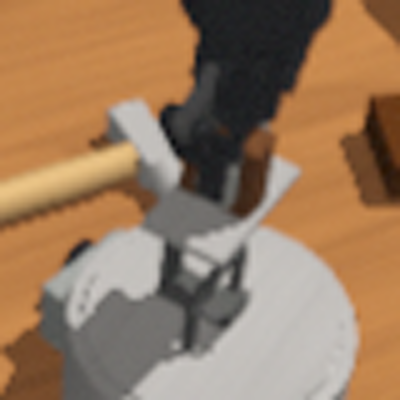

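```bash
python3 -m creep '[[-1,0,-8,0],[-1,0,-14,0],[-1,0,-17,0],[-1,0,-19,0],[-1,0,-21,0],[-1,0,-23,0],[-1,0,-25,0],[-1,0,-27,0],[-1,0,-29,0],[-1,0,-30,0],[-1,0,-30,0],[-1,0,-30,0]]'
python3 - <<'E'
from h import *
go(.59,.1365,.195,30.5)
E
```

```text
time: 8.85
eef_pos: [0.5892, 0.1364, 0.223]
eef_rot: [-0.263, 0.965, 0.0, 0.0]
ft_force: [0.4, 0.4, -5.3]
finger_gap: 0.0216
grip_force: 59.4
rows: -0.7 -0.3 28.0  turn -0.000  psi now -329.5 pos [0.5892 0.1364 0.223 ] t 8.85
```

```bash
python3 -m creep '[[0,0,-4,0],[0,0,-10,0],[0,0,-18,0],[0,0,-26,0],[0,0,-34,0],[0,0,-40,0],[0,0,-44,0],[0,0,-46,0],[0,0,-46,0],[0,0,-46,0],[0,0,-46,0]]'
python3 - <<'E'
from h import *
s=cv2.imread("pics/scene0.png");hsv=cv2.cvtColor(s,cv2.COLOR_BGR2HSV)
m=cv2.inRange(hsv,(12,40,100),(28,160,255));m[:228]=0;m[285:]=0;m[:,:182]=0;m[:,250:]=0
m=cv2.morphologyEx(m,cv2.MORPH_OPEN,np.ones((5,5)))
c=max(cv2.findContours(m,cv2.RETR_EXTERNAL,cv2.CHAIN_APPROX_NONE)[0],key=cv2.contourArea)
W=np.array([onz("scene",*p[0],.012)[:2] for p in cv2.convexHull(c)]);print(hsv[255,215],hsv[255,178],W.min(0),W.max(0),cv2.minEnclosingCircle(W.astype('f4')))
t=cv2.imread("pics/top0.png");hsv=cv2.cvtColor(t,cv2.COLOR_BGR2HSV);m=cv2.inRange(hsv,(12,60,120),(25,185,255));m[:150]=0;m[215:]=0;m[:,:262]=0;m[:,332:]=0
c=max(cv2.findContours(m,cv2.RETR_EXTERNAL,cv2.CHAIN_APPROX_NONE)[0],key=cv2.contourArea)
W=np.array([onz("top",*p[0],.012)[:2] for p in cv2.convexHull(c)]);print(W.min(0),W.max(0),cv2.minEnclosingCircle(W.astype('f4')))
go(.562,-.153,.269,5);print(manip.get_obs()["ft_force"])
cv2.imwrite("pics/s5s.png",manip.camera("scene")[:,:,::-1])
E
```

```text
time: 9.95
eef_pos: [0.5891, 0.1364, 0.2684]
eef_rot: [-0.263, 0.965, 0.0, -0.001]
ft_force: [-0.3, 0.5, -5.5]
finger_gap: 0.0216
grip_force: 59.3
[ 17 125 183] [ 14 158 174] [ 0.4733 -0.2607] [ 0.6675 -0.0341] ((0.5613061189651489, -0.14738377928733826), 0.11825510859489441)
[ 0.4844 -0.234 ] [ 0.6425 -0.0718] ((0.5637438893318176, -0.15345196425914764), 0.0817999392747879)
rows: 170.2 -235.6 -0.6  turn 0.445  psi now -329.5 pos [0.5891 0.1364 0.2684] t 9.95
[-0.2822  0.4765 -5.5203]
```

```bash
python3 -m creep '[[3,-5,0,0.01],[10,-14,0,0.03],[22,-31,0,0.06],[37,-52,0,0.10],[56,-78,0,0.15],[77,-106,0,0.20],[97,-134,0,0.25],[116,-160,0,0.30],[134,-186,0,0.35],[150,-207,0,0.39],[162,-224,0,0.42],[168,-232,0,0.44]]'
python3 -m creep '[[1,-2,0,0],[1,-2,0,0],[1,-2,0,0],[1,-2,0,0],[1,-2,0,0],[1,-2,0,0]]'
python3 - <<'E'
from h import *
go(.563,-.153,.269,5);print(manip.get_obs()["ft_force"])
s=manip.camera("scene");t=manip.camera("top");cv2.imwrite("pics/s6s.png",s[:,:,::-1]);cv2.imwrite("pics/s6t.png",t[:,:,::-1])
f=lambda im,x,y,w,h,W,H:cv2.resize(im[y:y+h,x:x+w,::-1],(W,H),interpolation=cv2.INTER_CUBIC)
cv2.imwrite("pics/c6.png",np.hstack([f(s,160,150,120,140,480,560),f(t,260,150,80,140,320,560)]))
E
```

```text
time: 11.2
eef_pos: [0.5614, -0.1517, 0.269]
eef_rot: [-0.044, 0.999, -0.001, -0.0]
ft_force: [0.3, 0.1, -6.0]
finger_gap: 0.0208
grip_force: 59.5
time: 11.8
eef_pos: [0.5615, -0.1502, 0.269]
eef_rot: [-0.047, 0.999, 0.0, 0.0]
ft_force: [1.2, -0.3, -4.7]
finger_gap: 0.0216
grip_force: 59.4
rows: -1.2 -2.9 -0.0  turn 0.006  psi now -354.7 pos [ 0.5615 -0.1502  0.269 ] t 11.8
[ 1.2415 -0.2647 -4.7485]
```

View pics/c6.png

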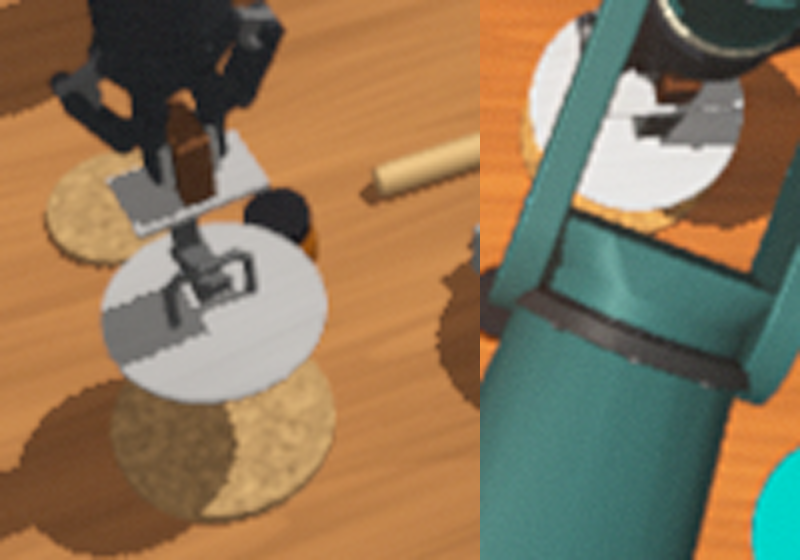

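```bash
python3 - <<'E'
from h import *
for n,box in(("s6s",(180,200,66,56)),("s6t",(270,150,60,56))):
    im=cv2.imread(f"pics/{n}.png");hsv=cv2.cvtColor(im,cv2.COLOR_BGR2HSV);m=cv2.inRange(hsv,(0,0,85),(180,45,255));x,y,w,h=box
    k=np.zeros_like(m);k[y:y+h,x:x+w]=m[y:y+h,x:x+w];k=cv2.morphologyEx(k,cv2.MORPH_OPEN,np.ones((3,3)))
    c=max(cv2.findContours(k,cv2.RETR_EXTERNAL,cv2.CHAIN_APPROX_NONE)[0],key=cv2.contourArea);e=cv2.fitEllipse(cv2.convexHull(c))
    v="scene" if n[2]=="s" else "top"
    W=np.array([onz(v,*(p[0]+.5),.135)[:2] for p in cv2.convexHull(c)]);print(e,onz(v,*e[0],.135),cv2.minEnclosingCircle(W.astype('f4')))
E
```

```text
((213.00660705566406, 227.69058227539062), (44.81751251220703, 56.14308547973633), 78.93377685546875) [ 0.5658 -0.1487  0.135 ] ((0.5641179084777832, -0.1462537795305252), 0.07530908286571503)
((304.5128173828125, 183.43637084960938), (33.757835388183594, 46.049720764160156), 51.63134765625) [ 0.5414 -0.1638  0.135 ] ((0.5386030077934265, -0.16405849158763885), 0.06713931262493134)
```

```bash
python3 -m creep '[[0,-2,5,0],[0,-4,15,0],[0,-4,28,0],[0,-4,42,0],[0,-4,56,0],[0,-4,70,0],[0,-4,82,0],[0,-4,91,0],[0,-4,97,0],[0,-4,100,0],[0,-4,101,0],[0,-4,102,0]]'
python3 -m creep '[[0,0,1,0],[0,0,2,0],[0,0,3,0],[0,0,4,0],[0,0,5,0],[0,0,6,0],[0,0,7,0],[0,0,8,0],[0,0,9,0],[0,0,10,0],[0,0,10,0]]'
python3 -m creep '[[0,0,1,0],[0,0,2,0],[0,0,3,0],[0,0,4,0],[0,0,5,0],[0,0,6,0],[0,0,7,0],[0,0,8,0],[0,0,9,0],[0,0,10,0],[0,0,10,0],[0,0,10,0]]'
python3 -c "
from h import *
go(.563,-.153,.147,5)"
```

```text
time: 13.1
eef_pos: [0.5622, -0.155, 0.1676]
eef_rot: [-0.046, 0.999, -0.0, 0.001]
ft_force: [-0.1, -0.0, -5.3]
finger_gap: 0.0214
grip_force: 59.5
time: 14.2
eef_pos: [0.5619, -0.1549, 0.1571]
eef_rot: [-0.046, 0.999, -0.0, 0.0]
ft_force: [-0.1, -0.4, -5.1]
finger_gap: 0.0215
grip_force: 59.6
time: 15.4
eef_pos: [0.5618, -0.1548, 0.1469]
eef_rot: [-0.046, 0.999, 0.0, -0.0]
ft_force: [-0.3, -0.4, -1.5]
finger_gap: 0.0212
grip_force: 59.7
rows: -1.4 1.7 -0.1  turn 0.005  psi now -354.7 pos [ 0.5618 -0.1548  0.1469] t 15.4
```

```bash
python3 -m creep '[[0,0,3,0],[0,0,6,0],[0,0,8,0],[0,0,8,0],[5,0,8,0],[15,0,8,0],[28,0,8,0],[42,0,8,0],[56,0,8,0],[70,0,8,0],[75,0,8,0],[75,0,8,0]]'
python3 -m creep '[[0,0,-10,0],[0,0,-35,0],[0,0,-70,0],[0,0,-95,0],[0,0,-103,0],[0,0,-103,0]]'
python3 - <<'E'
from h import *
go(.4328,-.3699,.242,-24.5);print(manip.get_obs()["ft_force"])
for n in("top","scene"): cv2.imwrite(f"pics/s7{n}.png",manip.camera(n)[:,:,::-1])
E
```

```text
time: 16.6
eef_pos: [0.4862, -0.1619, 0.1393]
eef_rot: [-0.046, 0.999, -0.0, 0.0]
ft_force: [0.5, 0.8, -2.6]
finger_gap: 0.0212
grip_force: 59.8
time: 17.2
eef_pos: [0.4882, -0.162, 0.2438]
eef_rot: [-0.046, 0.999, -0.001, 0.002]
ft_force: [0.3, -0.2, -2.9]
finger_gap: 0.0217
grip_force: 60.1
rows: 74.4 -201.9 1.8  turn 0.520  psi now -354.7 pos [ 0.4882 -0.162   0.2438] t 17.2
[ 0.3396 -0.2364 -2.9259]
```

```bash
python3 -m creep '[[15,-40,0,0.1],[30,-80,0,0.2],[45,-120,0,0.32],[57,-155,0,0.4],[68,-185,0,0.47],[73,-198,0,0.51],[74,-202,0,0.52],[74,-202,0,0.52],[74,-202,0,0.52],[74,-202,0,0.52]]'
python3 - <<'E'
from h import *
go(.4328,-.3699,.116,-24.5)
from h import *
for n,z in(("top",.022),("scene",.022)):
    im=cv2.imread(f"pics/s7{n}.png");hsv=cv2.cvtColor(im,cv2.COLOR_BGR2HSV);u,v=pix(n,(.563,-.153,z));print(n,u,v)
    m=cv2.inRange(hsv,(0,0,85),(180,45,255));k=np.zeros_like(m);u,v=int(u),int(v);k[v-30:v+31,u-32:u+33]=m[v-30:v+31,u-32:u+33]
    k=cv2.morphologyEx(k,cv2.MORPH_OPEN,np.ones((3,3)))
    c=max(cv2.findContours(k,cv2.RETR_EXTERNAL,cv2.CHAIN_APPROX_NONE)[0],key=cv2.contourArea);e=cv2.fitEllipse(cv2.convexHull(c));print(e,onz(n,*e[0],z))
    m=cv2.inRange(hsv,(12,40,100),(28,160 if n=="scene" else 185,255))
E
```

```text
time: 18.3
eef_pos: [0.4326, -0.3684, 0.2421]
eef_rot: [0.211, 0.977, 0.0, 0.0]
ft_force: [0.2, -0.8, -2.4]
finger_gap: 0.0217
grip_force: 60.2
rows: -0.8 -1.3 126.1  turn 0.002  psi now -24.4 pos [ 0.4326 -0.3684  0.2421] t 18.3
top 295.46239357309094 182.37742946899675
((288.15960693359375, 179.3973388671875), (29.971445083618164, 49.116600036621094), 19.41977882385254) [ 0.5721 -0.1305  0.022 ]
scene 215.04668776032972 251.63698238265343
((215.1007537841797, 252.4319305419922), (43.25697326660156, 52.29134750366211), 78.64903259277344) [ 0.5656 -0.1537  0.022 ]
```

```bash
python3 -m creep '[[-1,-1,5,0],[-1,-1,18,0],[-1,-1,35,0],[-1,-1,52,0],[-1,-1,70,0],[-1,-1,88,0],[-1,-1,103,0],[-1,-1,113,0],[-1,-1,119,0],[-1,-1,122,0],[-1,-1,122,0],[-1,-1,122,0]]'
python3 -c "
from h import *
go(.4328,-.3699,.115,-24.5)"
```

```text
time: 19.5
eef_pos: [0.4329, -0.3714, 0.1208]
eef_rot: [0.212, 0.977, -0.0, 0.001]
ft_force: [-0.2, 0.1, -2.7]
finger_gap: 0.0214
grip_force: 60.3
rows: 0.7 1.3 5.8  turn -0.000  psi now -24.5 pos [ 0.4329 -0.3714  0.1208] t 19.5
```

```bash
python3 -m creep '[[1,1,1,0],[1,1,2,0],[1,1,3,0],[1,1,4,0],[1,1,5,0],[1,1,5.5,0],[1,1,6,0],[1,1,6,0],[1,1,6,0]]'
python3 -c "
from h import *
go(.4328,-.3699,.115,-24.5)"
```

```text
time: 20.4
eef_pos: [0.432, -0.3697, 0.1149]
eef_rot: [0.212, 0.977, -0.0, 0.0]
ft_force: [-2.9, 2.8, 5.3]
finger_gap: 0.0214
grip_force: 61.2
rows: -0.8 0.2 -0.1  turn -0.000  psi now -24.5 pos [ 0.432  -0.3697  0.1149] t 20.4
```

```bash
python3 -m creep '[[0,0,0,0],[0,0,0,0],[0,0,0,0],[0,0,0,0],[0,0,-5,0],[0,0,-20,0],[0,0,-50,0],[0,0,-90,0],[0,0,-130,0],[0,0,-140,0]]' 60
python3 - <<'E'
from h import *
print(manip.get_obs()["finger_gap"])
for n in("top","scene"):
    im=cv2.imread(f"pics/{n}0.png");hsv=cv2.cvtColor(im,cv2.COLOR_BGR2HSV)
    x,y,w,h=(118,196,30,32) if n=="top" else (338,165,22,28)
    R=cv2.resize(im[y:y+h,x:x+w],(w*13,h*13),interpolation=cv2.INTER_CUBIC)
    cv2.imwrite(f"pics/ck{n}.png",R);print(hsv[y+h//2,x:x+w])if 0 else 0
a=cv2.imread("pics/cktop.png");b=cv2.imread("pics/ckscene.png");H=max(a.shape[0],b.shape[0])
p=lambda q:cv2.copyMakeBorder(q,0,H-q.shape[0],0,0,cv2.BORDER_CONSTANT)
cv2.imwrite("pics/c8.png",np.hstack([p(a),p(b)]));print(a.shape,b.shape)
for n in("top","scene"): cv2.imwrite(f"pics/s8{n}.png",manip.camera(n)[:,:,::-1])
E
```

```text
time: 21.4
eef_pos: [0.4336, -0.3713, 0.262]
eef_rot: [0.212, 0.977, -0.004, 0.005]
ft_force: [0.1, -0.7, 0.1]
finger_gap: 0.0599
grip_force: 0.0
0.059947810517212104
(416, 390, 3) (364, 286, 3)
```

View pics/c8.png

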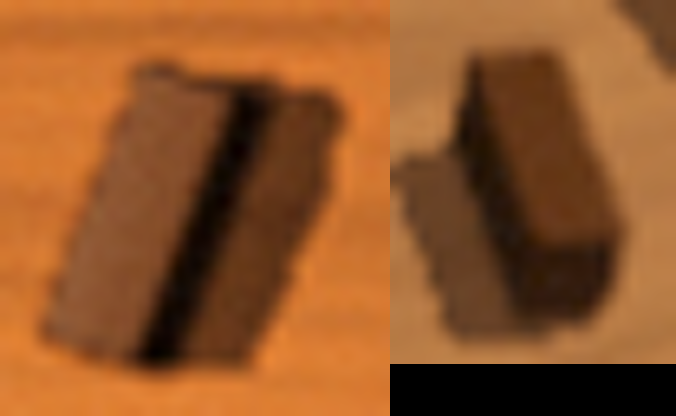

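```bash
python3 - <<'E'
from h import *
A=np.array([onz("top",118+a/13-.5,196+b/13-.5,.032)[:2] for a,b in[(140,68),(232,80),(140,362),(45,335)]])
B=np.array([onz("scene",338+(a-390)/13-.5,165+b/13-.5,.032)[:2] for a,b in[(480,52),(560,52),(620,235),(537,245)]])
for Q in(A,B):
    d=(Q[0]+Q[1]-Q[2]-Q[3])/2;print(Q,Q.mean(0),np.hypot(*d),math.degrees(math.atan2(d[1],d[0])))
for n in("top","scene"):
    a=cv2.imread(f"pics/{n}0.png").astype(int);b=cv2.imread(f"pics/s8{n}.png").astype(int)
    u,v=map(int,pix(n,(.432,-.368,.1)));print(n,"stand diff",abs(a-b)[v-22:v+23,u-22:u+23].mean())
go(.45,.34,.2,0)
E
```

```text
[[0.5002 0.3558]
 [0.4975 0.3342]
 [0.4318 0.3521]
 [0.4378 0.3743]] [0.4668 0.3541] 0.06656890868537944 -15.871564420449975
[[0.4298 0.3567]
 [0.4382 0.3756]
 [0.5006 0.3533]
 [0.4952 0.3324]] [0.466  0.3545] 0.0679822487386418 159.95929047783173
top stand diff 21.182551440329217
scene stand diff 7.763621399176955
rows: 279.3 653.7 58.1  turn -0.428  psi now -24.5 pos [ 0.433  -0.3706  0.2581] t 21.5
```

```bash
python3 -m creep '[[-270,680,50,-0.11],[-270,680,50,-0.11],[-270,680,50,-0.11],[-270,680,50,-0.11],[-270,680,50,-0.11],[-270,680,50,-0.11],[-270,680,50,-0.11],[-270,680,50,-0.11],[-270,680,50,-0.11],[-270,680,50,-0.11],[-270,680,50,-0.11],[-270,680,50,-0.11]]'
python3 - <<'E'
from h import *
go(.4664,.3543,.12,-18)
for n in("top","scene"):
    im=manip.camera(n);cv2.imwrite(f"pics/s9{n}.png",im[:,:,::-1])
E
```

```text
time: 22.7
eef_pos: [0.8553, 0.046, 0.2049]
eef_rot: [0.158, 0.987, 0.001, 0.003]
ft_force: [21.4, 1.3, 51.1]
finger_gap: 0.0603
grip_force: 0.0
rows: 465.8 171.4 84.9  turn -0.004  psi now -18.2 pos [0.8553 0.046  0.2049] t 22.7
```

My last move had the wrong sign on tool x. The arm overshot to the back and registers about 51 N of contact. I'll retreat straight up, then check what was disturbed.

```bash
python3 -m creep '[[0,0,-15,0],[10,0,-40,0],[40,0,-70,0],[80,10,-80,0],[120,20,-80,0],[160,30,-80,0],[200,40,-80,0],[200,40,-80,0]]'
python3 - <<'E'
from h import *
go(.4664,.3543,.2,-18);print(manip.get_obs()["ft_force"])
for n in("top","scene"):
    im=manip.camera(n)[:,:,::-1];cv2.imwrite(f"pics/s10{n}.png",im)
    a=cv2.imread(f"pics/{n}0.png");d=(cv2.absdiff(a,np.ascontiguousarray(im)).max(2)>45).astype('uint8');d=cv2.morphologyEx(d,cv2.MORPH_OPEN,np.ones((3,3)))
    for s in cv2.connectedComponentsWithStats(d)[2][1:]:
        if s[4]>25: print(n,s)
E
```

```text
time: 23.6
eef_pos: [0.6711, 0.1464, 0.2959]
eef_rot: [0.157, 0.988, 0.003, 0.008]
ft_force: [1.0, -0.6, -0.4]
finger_gap: 0.0602
grip_force: 0.0
rows: 259.1 134.1 95.9  turn -0.001  psi now -18.1 pos [0.6711 0.1464 0.2959] t 23.6
[ 0.987  -0.5628 -0.3658]
top [   68    11   196   373 29949]
top [  247   136   117   200 10915]
top [196 161  19  15 111]
top [   0  281   67  103 3976]
top [ 300  337   76   47 1856]
top [221 362  11  14  53]
top [266 375  20   9 112]
scene [  189     0   173   107 10986]
scene [363   0  25  11 254]
scene [388   9  23  32 236]
scene [ 357   14   47   43 1181]
scene [388  45  18  17 156]
scene [ 316   62   64  119 3767]
scene [ 105   86   82   76 2382]
scene [181 101   5   7  29]
scene [221 113  20  19 201]
scene [189 119  16   6  61]
scene [ 207  144  109   30 1873]
scene [ 120  163  162  159 9187]
scene [291 198  24  13 185]
scene [315 200  20  28 323]
scene [300 211  10  11  66]
```

```bash
python3 -m creep '[[40,20,10,0],[80,40,25,0],[120,60,40,0],[160,80,55,0],[200,103,70,0],[240,124,85,0],[258,134,96,0],[258,134,96,0],[258,134,96,0],[258,134,96,0]]'
python3 - <<'E'
from h import *
go(.4664,.3543,.006,-18)
for n in("top","scene"):
    im=np.ascontiguousarray(manip.camera(n)[:,:,::-1]);cv2.imwrite(f"pics/s11{n}.png",im)
    a=cv2.imread(f"pics/{n}0.png");d=(cv2.absdiff(a,im).max(2)>45).astype('uint8');d=cv2.morphologyEx(d,cv2.MORPH_OPEN,np.ones((3,3)))
    for s in cv2.connectedComponentsWithStats(d)[2][1:]:
        if s[4]>25: print(n,s)
    # well: annulus & floor
    u,v=pix(n,(.59,.138,.075));print("rim",u,v);u,v=int(u),int(v);g=cv2.cvtColor(im,cv2.COLOR_BGR2GRAY)
    print(g[v,u-40:u+41:1]);print(g[v-34:v+45,u])
E
```

```text
time: 24.7
eef_pos: [0.4762, 0.3519, 0.1921]
eef_rot: [0.16, 0.987, 0.002, 0.006]
ft_force: [-0.1, 0.1, -0.0]
finger_gap: 0.0602
grip_force: 0.0
rows: 10.1 -0.8 186.1  turn -0.006  psi now -18.4 pos [0.4762 0.3519 0.1921] t 24.7
top [    0   147   367   237 31132]
top [177 149  38  43 647]
top [ 271  159   50   48 1882]
top [   0  283   67  101 3837]
top [239 337  31  15 246]
top [238 358  11   3  33]
top [330 360  46  24 623]
top [280 375   8   9  49]
rim 199.05610594234534 169.4791754564252
[142 144 141 143 143 144 141 144 142 140 140 180 228 234 231 230 233 195
  69  53  70  97 109 113 111 110 110 110 111 138 205 232 228 227 227 228
 227 226 228 228 229 229 228 229 228 227 228 227 225 225 222 224 221 225
 226 226 225 226 225 224 224 220 217 222 221 220 217 193 114  68  71  74
  76  80  75  77  74  77  73  74  75]
[133 128 130 140 146 146 150 180 215 224 223 228 226 180  76  66  72  96
 116 180 231 230 228 228 229 229 229 227 227 228 229 230 227 228 229 229
 228 227 228 228 228 228 228 227 226 227 225 225 228 228 227 230 230 228
 229 231 199 182 231 238 210 120 103  87  83  91  93 
[... 722 characters left out ...]
 1878]
rim 311.66817426878316 214.35022984445698
[ 79  82  81  80  82  81  79  79  83  81  81  82 134 180 181 183 184 183
 168 132 163 189 186 187 186 187 187 187 188 186 188 189 188 187 186 186
 187 185 184 183 184 183 185 185 187 176 150 139 106 106 108 105 106 106
 108 106 103  95  89  87  84  84  80 103 156 186 185 186 187 179 151 142
 142 144 143 143 143 141 139 138 136]
[130 135 140 137 136 137 133 130 134 135 136 133 129 155 183 184 181 152
 102 103 103 101 103 105 103 102 108 110 106 106 108 150 184 183 184 184
 184 185 185 187 187 186 186 185 187 188 188 189 187 187 188 189 188 186
 187 187 187 166 105 102 103 103 102 103 104 102 103 101 102 103 104 103
  94  74  76 107 136 138 139]
```

```bash
python3 - <<'E'
from h import *
print(onz("top",198.2,168.7,.075))
im=cv2.imread("pics/s11scene.png");hsv=cv2.cvtColor(im,cv2.COLOR_BGR2HSV)
# outer rim in top by mask
im=cv2.imread("pics/s11top.png");hsv=cv2.cvtColor(im,cv2.COLOR_BGR2HSV);m=cv2.inRange(hsv,(0,0,175),(180,45,255));m[:138]=0;m[205:]=0;m[:,:162]=0;m[:,236:]=0
c=max(cv2.findContours(m,cv2.RETR_EXTERNAL,cv2.CHAIN_APPROX_NONE)[0],key=cv2.contourArea);W=np.array([onz("top",*p[0],.075)[:2] for p in c]).astype('f4');print(cv2.minEnclosingCircle(W))
E
python3 -m creep '[[8,-1,20,0],[8,-1,60,0],[8,-1,100,0],[8,-1,130,0],[8,-1,150,0],[8,-1,165,0],[8,-1,170,0],[8,-1,170,0]]'
python3 -c "
from h import *
go(.4664,.3543,.006,-18)"
```

```text
[0.5923 0.1406 0.075 ]
((0.5885517001152039, 0.13926541805267334), 0.08323315531015396)
time: 25.6
eef_pos: [0.4677, 0.3541, 0.0196]
eef_rot: [0.159, 0.987, 0.001, 0.004]
ft_force: [-0.4, 0.1, 0.2]
finger_gap: 0.0599
grip_force: 0.0
rows: 1.3 -0.2 13.6  turn -0.004  psi now -18.3 pos [0.4677 0.3541 0.0196] t 25.6
```

```bash
python3 -m creep '[[1,0,6,0],[1,0,11,0],[1,0,13,0],[1,0,13,0],[1,0,13,0]]'
python3 -m creep '[[0,0,0,0],[0,0,0,0],[0,0,0,0],[0,0,0,0],[0,0,0,0],[0,0,0,0],[0,0,0,0],[0,0,0,0]]' 0
python3 -c "
from h import *
go(.589,.139,.036,-18)"
```

```text
time: 26.1
eef_pos: [0.4665, 0.3549, 0.0069]
eef_rot: [0.158, 0.987, 0.001, 0.004]
ft_force: [-0.5, -0.1, 0.4]
finger_gap: 0.0602
grip_force: 0.0
time: 26.9
eef_pos: [0.4667, 0.355, 0.0071]
eef_rot: [0.158, 0.987, 0.001, 0.004]
ft_force: [-0.0, -0.1, 3.9]
finger_gap: 0.025
grip_force: 60.4
rows: -183.6 -167.0 -28.9  turn -0.004  psi now -18.2 pos [0.4667 0.355  0.0071] t 26.9
```

```bash
python3 -m creep '[[0,0,-10,0],[0,0,-30,0],[0,0,-60,0],[0,0,-90,0],[0,0,-120,0],[0,0,-140,0],[0,0,-140,0]]'
python3 -m creep '[[-8,-7,0,0],[-30,-27,0,0],[-62,-56,0,0],[-94,-86,0,0],[-126,-115,0,0],[-155,-141,0,0],[-175,-159,0,0],[-183,-167,0,0],[-183,-167,0,0],[-183,-167,0,0],[-183,-167,0,0]]'
python3 -c "
from h import *
go(.589,.139,.037,-18)"
```

```text
time: 27.6
eef_pos: [0.4667, 0.3556, 0.1508]
eef_rot: [0.158, 0.987, 0.003, 0.007]
ft_force: [0.4, -0.3, -0.8]
finger_gap: 0.025
grip_force: 60.1
time: 28.7
eef_pos: [0.586, 0.1402, 0.1471]
eef_rot: [0.157, 0.988, 0.001, 0.003]
ft_force: [-0.2, 1.0, -0.9]
finger_gap: 0.0249
grip_force: 60.1
rows: -3.3 -0.2 110.1  turn -0.002  psi now -18.1 pos [0.586  0.1402 0.1471] t 28.7
```

```bash
python3 -m creep '[[-3,0,8,0],[-3,0,22,0],[-3,0,38,0],[-3,0,54,0],[-3,0,70,0],[-3,0,84,0],[-3,0,94,0],[-3,0,100,0],[-3,0,102,0],[-3,0,104,0],[-3,0,105,0],[-3,0,105,0]]'
python3 -m creep '[[0,0,1,0],[0,0,2,0],[0,0,2.5,0],[0,0,3,0],[0,0,3.5,0],[0,0,4,0],[0,0,4,0]]'
python3 -c "
from h import *
go(.589,.139,.037,-18);print(manip.get_obs()['ft_force'])"
```

```text
time: 29.9
eef_pos: [0.5909, 0.138, 0.0431]
eef_rot: [0.158, 0.987, 0.001, 0.005]
ft_force: [0.1, 0.8, -0.5]
finger_gap: 0.025
grip_force: 60.1
time: 30.6
eef_pos: [0.5905, 0.138, 0.0384]
eef_rot: [0.158, 0.987, 0.001, 0.004]
ft_force: [-0.1, -0.1, -1.1]
finger_gap: 0.025
grip_force: 60.1
rows: 1.8 0.5 1.4  turn -0.004  psi now -18.2 pos [0.5905 0.138  0.0384] t 30.6
[-0.0809 -0.142  -1.0908]
```

```bash
python3 -m creep '[[0,0,0.5,0],[0,0,1,0],[0,0,1.5,0],[0,0,2,0],[0,0,2,0],[0,0,2,0]]'
```

```text
time: 31.2
eef_pos: [0.5907, 0.138, 0.0371]
eef_rot: [0.158, 0.987, 0.001, 0.004]
ft_force: [-1.7, 0.1, 2.8]
finger_gap: 0.0251
grip_force: 60.5
```

```bash
python3 -m creep '[[0,0,0,0],[0,0,0,0],[0,0,0,0],[0,0,0,0],[0,0,0,0],[0,0,-8,0],[0,0,-25,0],[0,0,-60,0],[0,0,-100,0],[0,0,-140,0],[0,0,-180,0],[0,0,-180,0]]' 50
python3 -m creep '[[40,40,0,0],[80,80,0,0],[120,120,0,0],[160,160,0,0],[200,200,0,0],[200,230,0,0],[200,250,0,0],[200,250,0,0]]'
python3 - <<'E'
from h import *
go(.589,.139,.037,-18)
for n in("top","scene"):
    im=np.ascontiguousarray(manip.camera(n)[:,:,::-1]);cv2.imwrite(f"pics/s12{n}.png",im)
    a=cv2.imread(f"pics/{n}0.png");d=(cv2.absdiff(a,im).max(2)>45).astype('uint8');d=cv2.morphologyEx(d,cv2.MORPH_OPEN,np.ones((3,3)))
    for s in cv2.connectedComponentsWithStats(d)[2][1:]:
        if s[4]>25: print(n,s)
    hsv=cv2.cvtColor(im,cv2.COLOR_BGR2HSV);u,v=map(int,pix(n,(.59,.138,.062)));m=cv2.inRange(hsv,(0,90,0),(25,255,170));k=np.zeros_like(m);k[v-18:v+19,u-18:u+19]=m[v-18:v+19,u-18:u+19]
    c=max(cv2.findContours(k,cv2.RETR_EXTERNAL,cv2.CHAIN_APPROX_NONE)[0],key=cv2.contourArea);r=cv2.minAreaRect(c);print(r,onz(n,*r[0],.055))
    print("stand diff",[ (lambda u,v:cv2.absdiff(a,im)[v-16:v+17,u-16:u+17].mean().round(1))(*map(int,pix(n,(.432,-.368,z)))) for z in(.05,.11)])
E
```

```text
time: 32.4
eef_pos: [0.5923, 0.1384, 0.2261]
eef_rot: [0.158, 0.987, 0.003, 0.012]
ft_force: [0.1, 0.0, 0.5]
finger_gap: 0.0499
grip_force: 0.0
time: 33.2
eef_pos: [0.4761, 0.4413, 0.2144]
eef_rot: [0.156, 0.988, 0.001, 0.003]
ft_force: [0.6, -0.5, -0.2]
finger_gap: 0.0498
grip_force: 0.0
rows: -200.5 -252.8 177.4  turn 0.001  psi now -17.9 pos [0.4761 0.4413 0.2144] t 33.2
top [  117   149   259   235 15304]
top [  9 156   9  10  51]
top [193 159  19  25 311]
top [ 271  159   50   48 1882]
top [    0   170   151   214 17284]
top [121 201  22  24 364]
top [240 337  30  14 221]
top [239 358   9   3  27]
top [281 374   8  10  59]
((200.01824951171875, 170.82479858398438), (8.799883842468262, 22.555042266845703), 19.98310661315918) [0.5899 0.1379 0.055 ]
stand diff [np.float64(10.0), np.float64(12.9)]
scene [ 189    0   30   71 1526]
scene [ 217    0   49  101 2132]
scene [ 275    0  113   68 2606]
scene [ 362    0   78  125 3476]
scene [210  72   7   7  34]
scene [ 105   92  241  140 8703]
scene [220 107   6   8  41]
scene [196 121  10   4  35]
scene [194 141  19   4  67]
scene [339 169  17  22 259]
scene [ 189  230   53   47 1877]
((310.9269714355469, 220.01683044433594), (23.685203552246094, 9.59400749206543), 77.00537872314453) [0.5943 0.1354 0.055 ]
stand diff [np.float64(5.3), np.float64(8.2)]
```

```bash
python3 - <<'E'
from h import *
for n,(x,y,w,h) in(("top",(335,190,75,65)),("scene",(95,200,70,70))):
    for f in(f"{n}0",f"s12{n}"):
        hsv=cv2.cvtColor(cv2.imread(f"pics/{f}.png")[y:y+h,x:x+w],cv2.COLOR_BGR2HSV)
        m=cv2.inRange(hsv,(0,0,165),(180,45,255));r=cv2.minAreaRect(cv2.findNonZero(m));M=cv2.moments(m,True);print(f,M["m00"],M["m10"]/M["m00"],M["m01"]/M["m00"],r)
E
```

```text
top0 270.0 36.20740740740741 33.13333333333333 ((40.332191467285156, 33.96917724609375), (30.53865623474121, 17.379722595214844), 24.443954467773438)
s12top 283.0 37.20494699646643 33.86572438162544 ((41.136863708496094, 34.563865661621094), (31.0518741607666, 17.338302612304688), 25.016895294189453)
scene0 175.0 34.51428571428571 24.52 ((27.5, 24.5), (13.0, 33.0), 90.0)
s12scene 181.0 33.32596685082873 24.552486187845304 ((26.5, 24.5), (13.0, 33.0), 90.0)
```

```bash
python3 -c "
from bench import manip
print(manip.hand_in())"
```

```text
the job is handed in; nothing more can be done
None
```

The job is handed in at about 33 s: the lid is on the cork mat about 3 mm or less off centre, the lifter is back on its stand within 2–3 mm of where it hung, and the wax cake is flat in the well. However, a sign error in one of my moves pushed the gripper into something at the back of the bench (51 N at the wrist, over the 40 N pressing limit if the arm or gripper body made the contact). The pictures showed nothing displaced, but that could still fail the job.

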